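Load the masala rack and click it on

ROBOT

A 6-joint arm with a two-finger parallel gripper is mounted at the origin on the work surface. World frame = base frame: x ahead of the robot, y to its left, z up, the work surface at z = 0. Lengths are in m, angles in degrees, forces in N, time in s.
With the tool pointing down it reaches from about 0.3 to 0.75 m from the base axis. Payload 8.5 kg.
Tool frame: the origin (TCP) lies on the mounting face of the last link; the fingertips stand 173 mm ahead of it and the grasp point (between the pads) lies 155 mm ahead of it (env.tips_ahead is the distance from the TCP to the fingertips, in m); x points along the fingers, z is the direction in which the jaws open and shut, and the axes are right-handed (so a half turn about x gives the same grasp; the last joint's range is limited). The gripper opens to 85 mm and grips with 20 to 120 N. Pads are 22 mm wide; open, the fingers measure 114 mm over their backs; the gripper's body (76 mm by 85 mm) begins 54 mm behind the grasp point. The pads swing forward as they close: fully open they stand 13 mm farther back than shut.
Start: joints at [-75.991, 21.807, 74.336, -0, 83.858, -12.336], TCP at [0.244, -0.493, 0.405] pointing down, gripper open.
Joint ranges: [-178.18, 178.18], [-50.72, 133.34], [12.68, 142.11], [-81.47, 261.47], [9.98, 163.14], [-165.26, 165.26]. Speed limits (degrees/s): [136.94, 136.94, 180, 180, 180, 180].

INTERFACE

Orientations are given as a 3x3 rotation matrix whose columns are the frame's x, y, z axes.
In Python, from rig import env, optics gives the robot as it stands.
- The arm moves only by the shell command python3 -m inch 'ROWS' [FORCE]. ROWS is JSON, a list of rows, each a list of 3 entries, a list of its own where there are three numbers: the closure, from -1 (fully open) to 1 (shut), then the shift along the tool's x, y, z in units of 30 mm (1.0 is 30 mm), then the turn about the tool's x in units of 5 degrees (1.0 is 5 degrees). In form: [[hand, [x, y, z], yaw], ...]. A call has exactly 8 rows; each row shifts and turns the commanded pose from where the row before left it, along the tool's axes as they then stand; what a row does not reach is not made up. A row lasts 1/12 s, in which the tool goes at most 41.7 mm and 7.16 degrees, less where a joint would pass 70% of its speed; a pose out of reach is approached as far as the arm can. A call is refused whole if a number of a shift passes 1 or a number of a turn 1, either way. A call with a gripper value outside its range is refused whole. The fingers move at their own pace and stop on an object; FORCE is the grip in N (left out, the last holds). Time passes only in rows, so rows that do not move let the fingers close, or fill a call up. It gives the time, the measured TCP pose, the force and the opening at its end, in the units of the state.
- env.observe(): the state, without advancing time (a new reading comes with each control period).
- optics.get_image(name): name is "side" or "top"; returns the picture (384x512x3 uint8, red, green, blue); there is no depth.
- optics.camera_params(name): a dict with "fx", "fy", "cx", "cy" (pixels), "k1" (the pictures are not rectified: a ray, as slopes to the right and down, at radius r is drawn at 1 + k1 r^2 times it, then the intrinsics apply), "xyz" and "rotation" of the camera in the world. Camera axes: x right, y down, z forward; pixel columns grow to the right and rows downward; lengths in m; the calibration is good to about 2 mm. A picture is of the moment at which its call begins. camera_params takes no time and is no camera call.
- env.close_job(): hands the job in, once; it reports no verdict.
The state is a dict: "time_s": time; "q": joint angles; "qvel": joint speeds; "joint_efforts": joint torques, N m; "position": TCP position; "tool_rot": TCP orientation; "ft_force": force on the tool from outside, world axes, zero at the start; "wrist_torque": the same for the moment, N m; "grip_width": finger opening in m.
Only numpy, scipy, OpenCV 4.12 (cv2) and the standard library are available. Lean on these libraries where they do the work, as an engineer would, in place of code of your own. Each camera call takes 0.05 s, during which the arm holds its last target.

TASK

Put the small spice jar that stands loose on the board into the empty front pocket of the revolving masala rack and press it gently but fully home through the spring grip until it stands firmly on the cork. Then turn the rack exactly one click clockwise seen from above, so that the next empty pocket comes to the gap in the guard rail, let go, and leave everything else where it is.

Things in the scene. Friction and masses are not known exactly. Their poses are not given: they have to be found in the camera images.
- jar: Loose spice jar, upright: pale glass with a steel screw cap, 44 mm wide, 100 mm tall in all, 0.12 to 0.24 kg. Origin: centre of its underside, z up. The foot tapers from 44 mm wide (9 mm up) to 38 mm at the very bottom; straight glass up to 71 mm, then a shoulder to 80 mm. Glass: never press it onto the cork with more than 25 N.
- jar_cap (a point): Centre of the top face of the loose jar's steel screw cap, 100 mm above the jar's underside. The cap is 40 mm wide and 20 mm high.
- rack: Fixed base of the revolving masala rack: a round steel foot 248 mm wide, fast to the board, with a wire guard rail 242 mm wide, 53 mm high, open for 70 degrees at the front. Origin: on the turning axis at board level, z up; the middle of the gap lies towards -x of this frame.
- carousel (a joint): Angle of the turning part, rad: 0 at the start, grows clockwise seen from above. A click stop has a notch every 1.047 rad (60 degrees); leaving a notch takes up to 0.25 N m, and past half way it pulls on into the next by itself. It turns without end: a 224 mm deck with six cups on an 80 mm radius; four hold spice jars, held fast, tops 138 mm above the board.
- pocket (a point): Centre of the mouth of the empty cup that stands at the front gap at the start, 72 mm above the board, 80 mm from the axis; it turns with the rack. z up; x points from this cup to the turning axis. The round steel cup is 48 mm wide inside.
- noses (a point): On the same cup's axis, 63 mm above the board: the height of three sprung steel noses in the cup's wall. They leave 39.6 mm and give way: pushing the jar's tapered foot through takes some 4 to 10 N over 6 mm, after that they rub on the glass with a few newtons, enough to keep the jar from sinking by its own weight.
- cup_floor (a point): Bare floor of the same cup, 26 mm above the board. A firm cork plug is wedged above it, its top anywhere from 28 to 48 mm above the board: this differs from start to start, is not measured and must be felt. The jar is home only when it stands on the cork (its cap's top then 128 to 148 mm above the board), not when it hangs in the noses.
- next_pocket (a point): Centre of the mouth of the other empty cup, 72 mm above the board, 60 degrees counter-clockwise of the first seen from above; it turns with the rack.
- knob_grip (a point): Centre of the black knob bar on the turning axis, 178 mm above the board. The bar is 48 mm long along this frame's y axis, 14 mm thick along x, from 166 to 190 mm above the board, on a 12 mm neck and a 16 mm column; it turns with the rack.
- teacup: Bystander: white ceramic teacup with one handle, 80 mm wide, 62 mm tall. Origin: centre of its underside.
- measuring_cup: Bystander: pink plastic measuring cup, 72 mm wide, 52 mm tall, flat handle. Origin: centre of its underside.
- tumbler: Bystander: steel tumbler, 68 mm wide, 95 mm tall. Origin: centre of its underside.
- big_jar: Bystander: large glass jar with a closed steel screw-top lid, 88 mm wide, 145 mm tall (not the spice jar). Origin: centre of its underside.
- pan_lid: Bystander: aluminium saucepan lid lying flat, 180 mm wide, 44 mm tall with its knob. Origin: centre of its underside.
- spoon: Bystander: steel spoon lying flat, 180 mm long. Origin: centre of its underside.
- idli_stand: Bystander: three-tier steel idli stand, 170 mm wide, 240 mm tall. Origin: centre of its underside.
Not all that is in view belongs to the job. What is shaped like the jar but purple or red is not meant.

How it is judged:
By the outcome, as a careful person would: the job done as asked, in the order asked, and still so for the second after the job is handed in, with the robot touching nothing.
It also fails if it takes over 72 s, if anything falls off the work surface, if the arm or the gripper's body presses on something with over 40 N, if the wrist force passes 120 N, or if a joint passes its speed limit or range.

## Working session

There is one attempt and no reset: what is moved stays moved. The work goes in short steps, Python scripts to look and compute and a shell command to move; the robot and the scene stay as the last step left them, time stands still between calls to the robot, and variables do not carry over. Pictures are saved under pics/ and viewed, and the job is handed in when it is done.

```bash
ls; mkdir -p pics; python3 - <<'E'
from rig import env, optics
import cv2
s=env.observe();print(s)
for n in("side","top"):
    im=optics.get_image(n);cv2.imwrite(f"pics/{n}0.png",im[:,:,::-1]);print(n,optics.camera_params(n))
E
```

```text
pics
{'time_s': 0.0, 'q': array([-7.59913174e+01,  2.18408751e+01,  7.43872807e+01, -1.42536723e-03,
        8.38577879e+01, -1.23360360e+01]), 'qvel': array([-0.06372118, -0.03088227,  0.05136549, -0.01700673, -0.04399371,
       -0.06885846]), 'joint_efforts': array([-2.25948192e-03, -4.48458660e+01, -2.31281805e+01, -2.81679449e-04,
        4.69471532e-03, -1.58880908e-05]), 'position': array([ 0.2440541 , -0.49282566,  0.40409779]), 'tool_rot': array([[-3.87102274e-04,  8.96139214e-01,  4.43772870e-01],
       [ 1.44940098e-03,  4.43772940e-01, -8.96138090e-01],
       [-9.99998875e-01,  2.96307739e-04, -1.47065057e-03]]), 'ft_force': array([0.22467463, 0.63608141, 0.05853358]), 'wrist_torque': array([-0.02240555, -0.04203856,  0.0141823 ]), 'grip_width': 0.0849612746754145}
side {'fx': 378.7464283077456, 'fy': 378.7464283077456, 'cx': 253.1897944214064, 'cy': 193.87772164059464, 'k1': 0.0345435037079788, 'xyz': array([0.39949607, 0.89844394, 0.63409766]), 'rotation': array([[-0.98907512, -0.05976893,  0.1347519 ],
       [-0.1468795 ,  0.47722822, -0.8664177 ],
       [-0.01252255, -0.87674449, -0.4807934 ]])}
top {'fx': 485.86651341601487, 'fy': 485.86651341601487, 'cx': 260.8145387877422, 'cy': 186.65092018058914, 'k1': -0.09076639331599715, 'xyz': array([ 0.320466  , -0.02332168,  1.66455958]), 'rotation': array([[-1.83119042e-02, -9.89223246e-01,  1.45265424e-01],
       [-9.99827119e-01,  1.85862489e-02,  5.31517055e-04],
       [-3.22572835e-03, -1.45230577e-01, -9.89392578e-01]])}
```

View pics/side0.png

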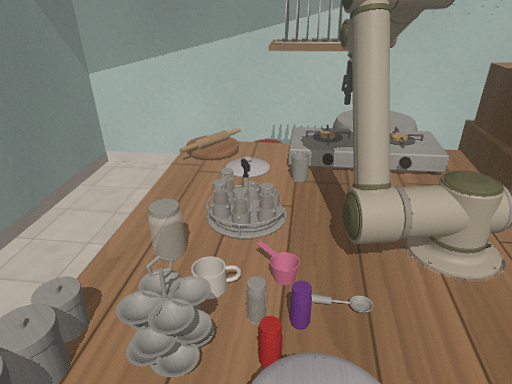

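View pics/top0.png

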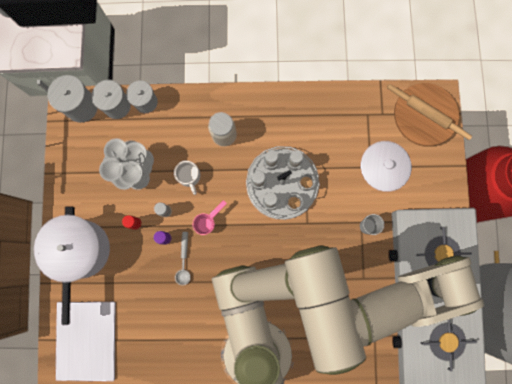

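```bash
python3 - <<'E'
import cv2
t=cv2.imread("pics/top0.png");s=cv2.imread("pics/side0.png")
cv2.imwrite("pics/tz.png",cv2.resize(t[140:225,235:335],None,fx=7,fy=7,interpolation=cv2.INTER_CUBIC))
cv2.imwrite("pics/sz.png",cv2.resize(s[140:240,195:305],None,fx=6,fy=6,interpolation=cv2.INTER_CUBIC))
cv2.imwrite("pics/tj.png",cv2.resize(t[140:260,90:240],None,fx=5,fy=5,interpolation=cv2.INTER_CUBIC))
cv2.imwrite("pics/sj.png",cv2.resize(s[235:345,190:330],None,fx=5,fy=5,interpolation=cv2.INTER_CUBIC))
E
```

```text
(no output)
```

View pics/tz.png

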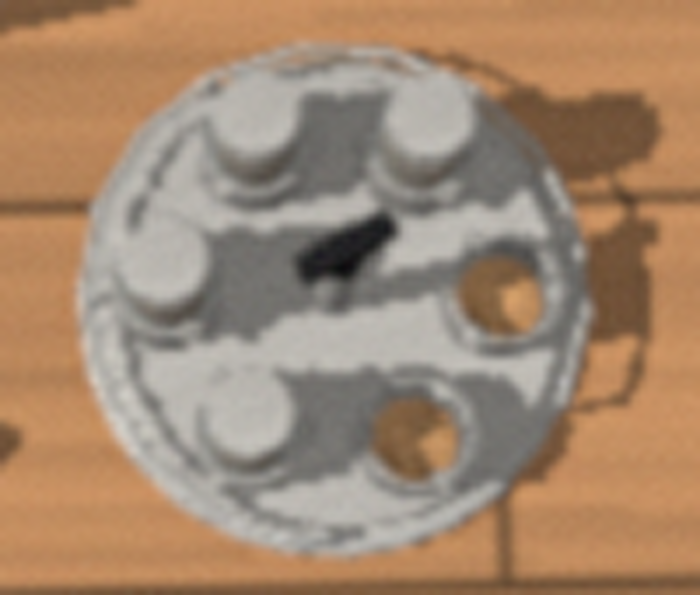

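View pics/sz.png

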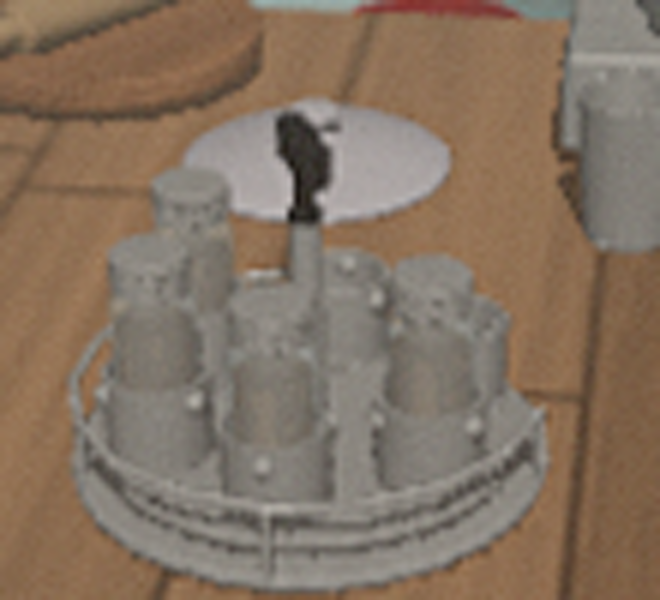

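View pics/tj.png

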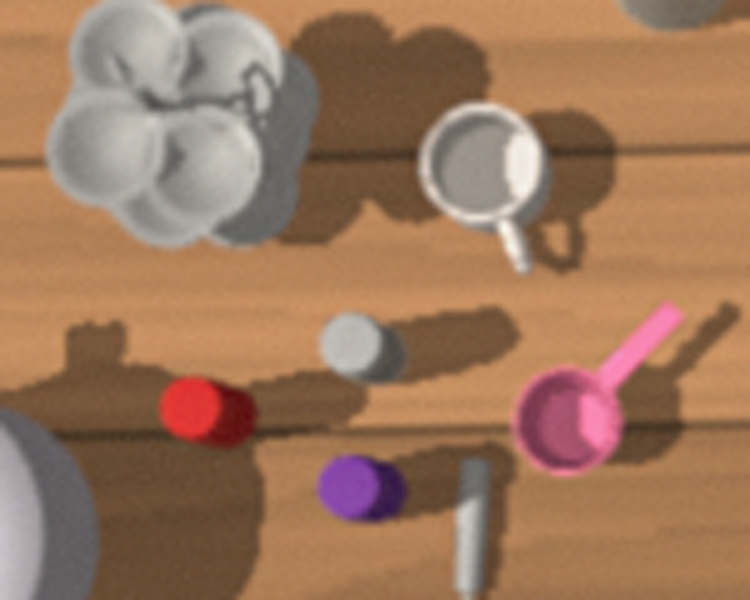

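View pics/sj.png

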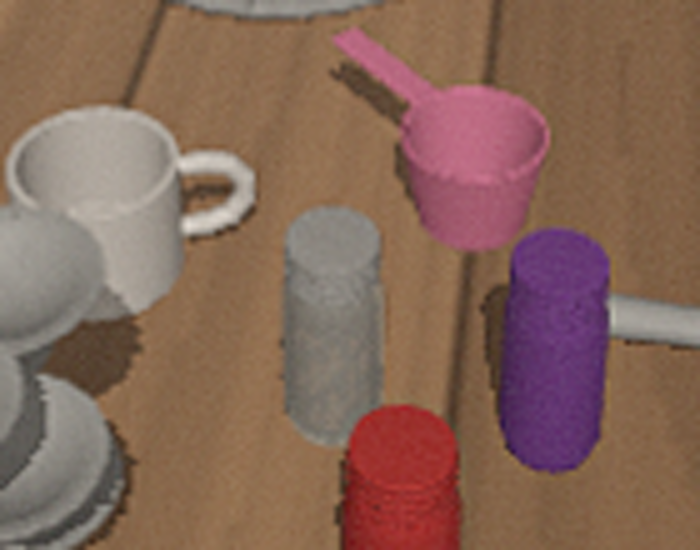

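```bash
cat > h.py <<'E'
import numpy as np, cv2
from rig import env, optics
def P(n):
    c=optics.camera_params(n);return c
def proj(n,p):
    c=P(n);q=(np.atleast_2d(p)-c["xyz"])@c["rotation"];s=q[:,:2]/q[:,2:];r2=(s**2).sum(1,keepdims=True)
    s=s*(1+c["k1"]*r2);return s*[c["fx"],c["fy"]]+[c["cx"],c["cy"]]
def ray(n,uv):
    c=P(n);d=(np.array(uv,float)-[c["cx"],c["cy"]])/[c["fx"],c["fy"]];s=d.copy()
    for _ in range(20): s=d/(1+c["k1"]*(s**2).sum())
    v=c["rotation"]@[s[0],s[1],1];return c["xyz"],v/np.linalg.norm(v)
def plane(n,uv,z):
    o,v=ray(n,uv);return o+v*(z-o[2])/v[2]
def tri(u1,u2):
    o1,v1=ray("top",u1);o2,v2=ray("side",u2)
    A=np.c_[v1,-v2];t=np.linalg.lstsq(A,o2-o1,rcond=None)[0]
    a=o1+v1*t[0];b=o2+v2*t[1];return (a+b)/2,np.linalg.norm(a-b)
def circ(c,r,n=60):
    t=np.linspace(0,2*np.pi,n);return np.c_[c[0]+r*np.cos(t),c[1]+r*np.sin(t),np.full(n,c[2])]
def overlay(img,n,polys,x0,x1,y0,y1,f,out):
    z=cv2.resize(img[y0:y1,x0:x1],None,fx=f,fy=f,interpolation=cv2.INTER_CUBIC)
    for p,col in polys:
        u=(proj(n,p)-[x0,y0]+.5)*f-.5
        cv2.polylines(z,[np.round(u).astype(int)],False,col,1)
    cv2.imwrite(out,z)
E
cat > fit.py <<'E'
from h import *
from scipy.optimize import least_squares
z=lambda X,Y:((X+.5)/7-.5+235,(Y+.5)/7-.5+140)
obs=[((505,295),.072,1),((422,432),.072,0),((262,112),.138,3),((430,118),.138,2),((163,257),.138,4),((250,408),.138,5)]
pts=[(plane("top",z(*o[0]),o[1]),o[2]) for o in obs]
def f(p):
    r=[]
    for q,k in pts:
        a=p[2]+k*np.pi/3
        r+=[q[0]-p[0]-.08*np.cos(a),q[1]-p[1]-.08*np.sin(a)]
    return r
s=least_squares(f,[.55,-.1,np.radians(-120)]);x,y,a=s.x
print("axis",x,y,"pocket dir deg",np.degrees(a));print((np.array(s.fun).reshape(-1,2)*1000).round(1))
print("knob top view @.19",plane("top",z(348,245),.185))
j=plane("top",((351+.5)/5-.5+90,(344.5)/5-.5+140),.1);print("jar",j, tri(((351.5)/5-.5+90,(344.5)/5-.5+140),((334.5)/5-.5+190,238.5/5-.5+235)))
t=cv2.imread("pics/top0.png");sd=cv2.imread("pics/side0.png")
pl=[]
for k in range(6):
    b=a+k*np.pi/3;c=[x+.08*np.cos(b),y+.08*np.sin(b)]
    pl.append((circ(c+[.072],.024) if k<2 else circ(c+[.138],.020),(0,0,255) if k else (0,255,0)))
pl.append((circ([x,y,0],.124),(255,0,0)))
e=np.array([np.cos(a+np.pi/2),np.sin(a+np.pi/2)])*.024
pl.append((np.array([[x-e[0],y-e[1],.19],[x+e[0],y+e[1],.19]]),(0,255,255)))
overlay(t,"top",pl,235,335,140,225,7,"pics/ot.png");overlay(sd,"side",pl,195,305,140,240,6,"pics/os.png")
pj=[(circ([j[0],j[1],.1],.02),(0,0,255)),(circ([j[0],j[1],0],.019),(0,255,0))]
overlay(t,"top",pj,130,200,180,240,8,"pics/ojt.png");overlay(sd,"side",pj,220,300,250,340,6,"pics/ojs.png")
E
python3 fit.py; python3 - <<'E'
import cv2,numpy as np
a=cv2.imread("pics/ojt.png");b=cv2.imread("pics/ojs.png")
h=max(a.shape[0],b.shape[0]);f=lambda i:cv2.copyMakeBorder(i,0,h-i.shape[0],0,0,0)
o=np.hstack([f(a),f(b)]);cv2.imwrite("pics/oj.png",cv2.resize(o,None,fx=.74,fy=.74))
E
```

```text
axis 0.5737965468188237 -0.09530141119489341 pocket dir deg -152.96555067974816
[[-1.7  0.1]
 [ 0.8 -2.2]
 [-0.4 -1.3]
 [-0.5  1.7]
 [ 0.2  1.7]
 [ 1.5 -0. ]]
knob top view @.19 [ 0.57404965 -0.09571844  0.185     ]
jar [0.48493702 0.30696365 0.1       ] (array([0.48622187, 0.30729317, 0.09881432]), np.float64(0.0023100969263994777))
```

View pics/ot.png

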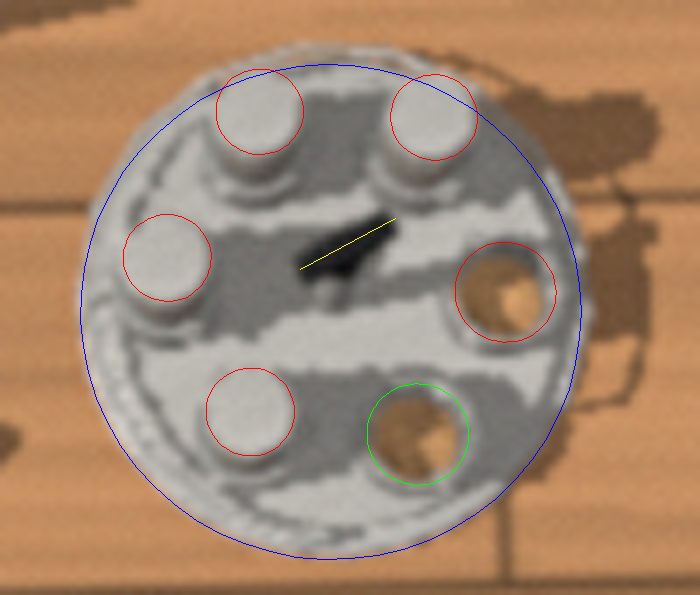

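View pics/os.png

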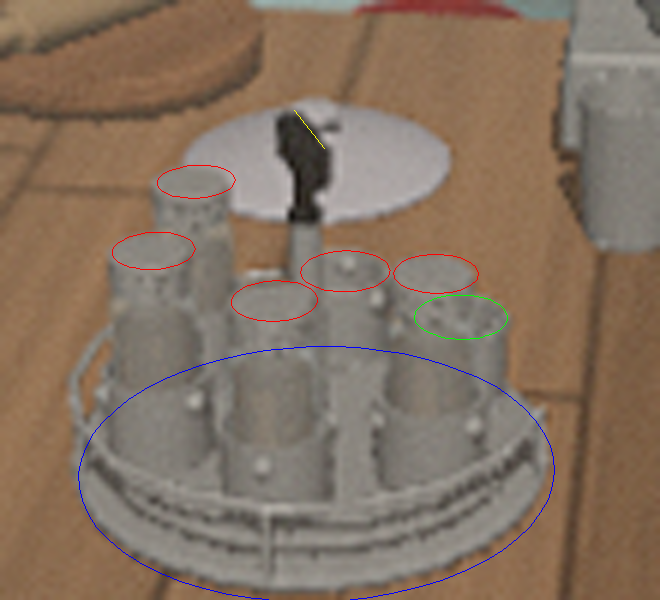

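View pics/oj.png

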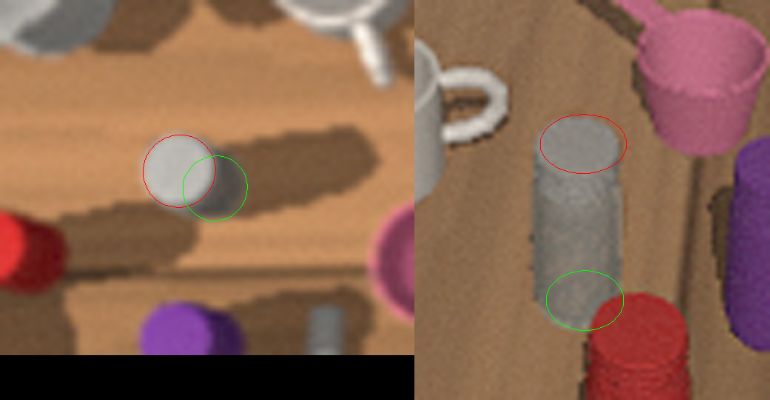

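```bash
python3 -m inch '[[-1,[0,0,0],-1],[-1,[0,0,0],-1],[-1,[0,0,0],-1],[-1,[0,0,0],-1],[-1,[0,0,0],-1],[-1,[0,0,0],-1],[-1,[0,0,0],-1],[-1,[0,0,0],-1]]' 50 && python3 -m inch '[[-1,[0,0,0],-1],[-1,[0,0,0],-1],[-1,[0,0,0],-1],[-1,[0,0,0],-1],[-1,[0,0,0],-1],[-1,[0,0,0],-1],[-1,[0,0,0],-1],[-1,[0,0,0],-1]]'; cat > w.py <<'E'
from h import *
import sys
# tool shift (units of 30mm) to bring TCP to target
def need(t):
    s=env.observe();R=s["tool_rot"];d=R.T@(np.array(t)-s["position"])/.03
    z=R[:,2];yaw=np.degrees(np.arctan2(z[1],z[0]))
    print("t",round(s["time_s"],2),"pos",s["position"].round(4),"yawz",yaw.round(2),"q",s["q"].round(1),"F",s["ft_force"].round(1),"w",round(s["grip_width"],4))
    print("units",d.round(2),"tilt",R[:,0].round(4))
if __name__=="__main__": need([float(a) for a in sys.argv[1:4]])
E
python3 w.py .486 .307 .404
```

```text
time_s: 0.77
position: [0.2441, -0.4928, 0.4044]
tool_rot: [[-0.0, 0.397, 0.918], [0.001, 0.918, -0.397], [-1.0, 0.001, -0.001]]
ft_force: [0.4, 0.7, 0.1]
grip_width: 0.0857
time_s: 1.43
position: [0.2441, -0.4929, 0.4043]
tool_rot: [[-0.0, -0.286, 0.958], [0.001, 0.958, 0.286], [-1.0, 0.001, 0.0]]
ft_force: [-0.2, 0.3, -0.3]
grip_width: 0.0855
t 1.43 pos [ 0.2441 -0.4929  0.4043] yawz 16.59 q [-76.   21.8  74.4   0.   83.9 -92.6] F [-0.2  0.3 -0.3] w 0.0855
units [ 0.03 23.25 15.34] tilt [-2.e-04  9.e-04 -1.e+00]
```

```bash
python3 -m inch '[[-1,[0,0.96,0.64],0],[-1,[0,0.96,0.64],0],[-1,[0,0.96,0.64],0],[-1,[0,0.96,0.64],0],[-1,[0,0.96,0.64],0],[-1,[0,0.96,0.64],0],[-1,[0,0.96,0.64],0],[-1,[0,0.96,0.64],0]]' && python3 -m inch '[[-1,[0,0.96,0.64],0],[-1,[0,0.96,0.64],0],[-1,[0,0.96,0.64],0],[-1,[0,0.96,0.64],0],[-1,[0,0.96,0.64],0],[-1,[0,0.96,0.64],0],[-1,[0,0.96,0.64],0],[-1,[0,0.96,0.64],0]]' && python3 -m inch '[[-1,[0,0.96,0.64],0],[-1,[0,0.96,0.64],0],[-1,[0,0.96,0.64],0],[-1,[0,0.96,0.64],0],[-1,[0,0.96,0.64],0],[-1,[0,0.96,0.64],-0.7],[-1,[0,0.96,0.64],-0.7],[-1,[0,0,0],-0.7]]' >/dev/null;python3 w.py .486 .307 .404
python3 - <<'E'
from h import *
t=optics.get_image("top")[:,:,::-1];cv2.imwrite("pics/t1.png",t);s=optics.get_image("side")[:,:,::-1];cv2.imwrite("pics/s1.png",s)
cv2.imwrite("pics/b1.png",np.hstack([cv2.resize(t[100:300,80:280],(400,400)),cv2.resize(s[150:384,150:384],(400,400))]))
E
```

```text
time_s: 2.1
position: [0.3267, -0.2269, 0.4046]
tool_rot: [[-0.0, -0.281, 0.96], [0.0, 0.96, 0.281], [-1.0, 0.0, -0.0]]
ft_force: [0.6, -1.2, 0.3]
grip_width: 0.0858
time_s: 2.77
position: [0.4092, 0.0376, 0.4046]
tool_rot: [[-0.0, -0.281, 0.96], [0.0, 0.96, 0.281], [-1.0, 0.0, -0.0]]
ft_force: [0.5, -1.4, 0.9]
grip_width: 0.0855
t 3.43 pos [0.4798 0.2719 0.4038] yawz 27.24 q [ 17.2  22.   74.2   0.1  83.8 -10. ] F [-0.8  1.2 -1. ] w 0.0856
units [-0.01  0.95  0.72] tilt [-7.0e-04  1.2e-03 -1.0e+00]
```

View pics/b1.png

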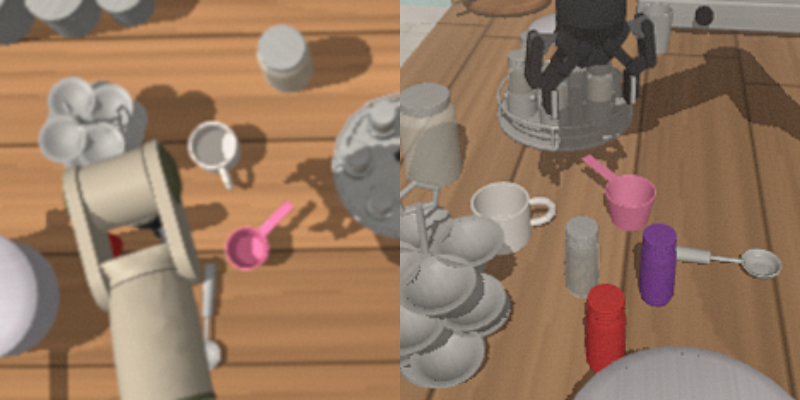

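```bash
python3 -m inch '[[-1,[0,0.95,0.72],0],[-1,[0.9,0,0],0],[-1,[0.9,0,0],0],[-1,[0.9,0,0],0],[-1,[0.9,0,0],0],[-1,[0,0,0],0],[-1,[0,0,0],0],[-1,[0,0,0],0]]' >/dev/null;python3 w.py .486 .307 .221
python3 - <<'E'
from h import *
print(env.tips_ahead)
s=optics.get_image("side")[:,:,::-1];cv2.imwrite("pics/s2.png",s)
cv2.imwrite("pics/b2.png",cv2.resize(s[190:340,170:340],None,fx=4,fy=4,interpolation=cv2.INTER_CUBIC))
E
```

```text
t 4.2 pos [0.4862 0.3024 0.2984] yawz 26.76 q [20.  29.5 80.2 -0.  70.2 -6.7] F [ 0.1 -0.5  0.6] w 0.0855
units [2.58 0.14 0.06] tilt [ 2.1e-03  7.0e-04 -1.0e+00]
0.1734
```

View pics/b2.png

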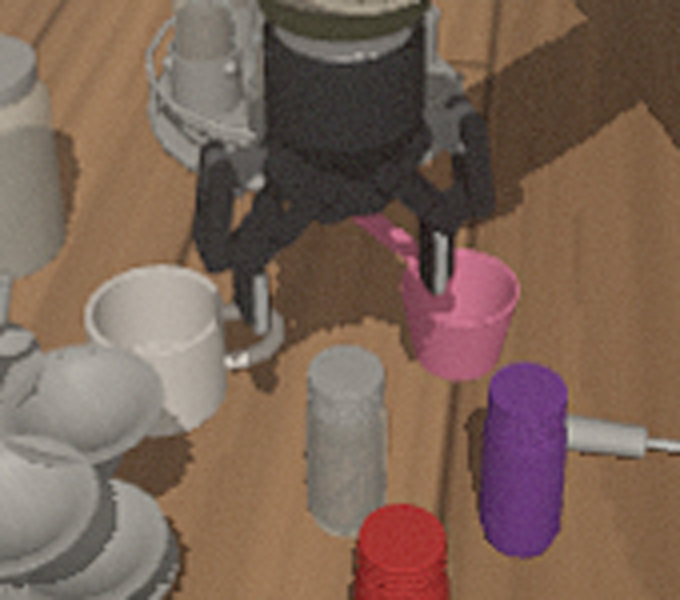

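```bash
python3 - <<'E'
from h import *
s=env.observe()
for d in (.160,.173):
  c=s["position"]+s["tool_rot"][:,0]*d
  print([((u-[170,190])*4).round() for u in proj("side",np.array([c+s["tool_rot"][:,2]*k for k in(-.043,0,.043)]))])
print((proj("side",[.486,.307,.1])-[170,190])*4)
E
```

```text
[array([427., 285.]), array([348., 302.]), array([266., 320.])]
[array([427., 305.]), array([348., 322.]), array([267., 341.])]
[[348.30940376 367.01403178]]
```

```bash
python3 -m inch '[[-1,[0.3,0.14,0.06],0],[-1,[0.6,0,0],0],[-1,[0.6,0,0],0],[-1,[0.6,0,0],0],[-1,[0.4,0,0],0],[-1,[0.18,0,0],0],[-1,[0,0,0],0],[-1,[0,0,0],0]]' 50;python3 w.py .486 .307 .218
python3 - <<'E'
from h import *
s=optics.get_image("side")[:,:,::-1];cv2.imwrite("pics/s3.png",s)
cv2.imwrite("pics/b3.png",cv2.resize(s[190:340,170:340],None,fx=4,fy=4,interpolation=cv2.INTER_CUBIC))
E
```

```text
time_s: 4.92
position: [0.4857, 0.3076, 0.217]
tool_rot: [[0.001, -0.452, 0.892], [0.0, 0.892, 0.452], [-1.0, -0.0, 0.001]]
ft_force: [-0.3, -0.8, 0.2]
grip_width: 0.0853
t 4.92 pos [0.4857 0.3076 0.217 ] yawz 26.84 q [20.6 35.5 84.8  0.  59.6 -6.3] F [-0.3 -0.8  0.2] w 0.0853
units [-0.03 -0.02  0.  ] tilt [ 1.1e-03  4.0e-04 -1.0e+00]
```

View pics/b3.png

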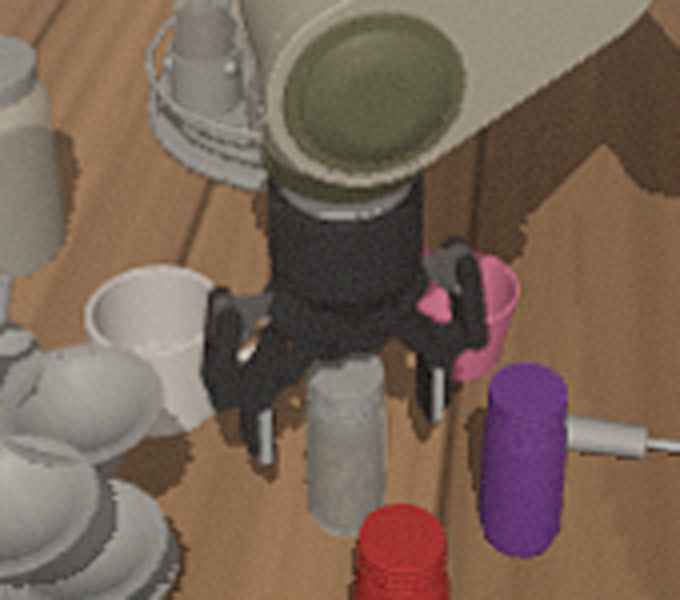

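```bash
python3 -m inch '[[-1,[-0.15,0,0],0],[0.3,[0,0,0],0],[0.5,[0,0,0],0],[0.7,[0,0,0],0],[0.8,[0,0,0],0],[1,[0,0,0],0],[1,[0,0,0],0],[1,[0,0,0],0]]' 50;python3 -m inch '[[1,[0,0,0],0],[1,[0,0,0],0],[1,[0,0,0],0],[1,[0,0,0],0],[1,[0,0,0],0],[1,[0,0,0],0],[1,[0,0,0],0],[1,[0,0,0],0]]' 50;
python3 - <<'E'
from h import *
s=optics.get_image("side")[:,:,::-1];cv2.imwrite("pics/s4.png",s)
cv2.imwrite("pics/b4.png",cv2.resize(s[190:340,170:340],None,fx=4,fy=4,interpolation=cv2.INTER_CUBIC))
E
```

```text
time_s: 5.63
position: [0.4856, 0.3074, 0.2214]
tool_rot: [[0.001, -0.452, 0.892], [0.0, 0.892, 0.452], [-1.0, -0.0, 0.001]]
ft_force: [0.2, -1.2, 5.6]
grip_width: 0.0422
time_s: 6.3
position: [0.4856, 0.3074, 0.2214]
tool_rot: [[0.001, -0.452, 0.892], [0.0, 0.892, 0.452], [-1.0, -0.0, 0.001]]
ft_force: [-0.1, -0.6, 6.1]
grip_width: 0.0426
```

View pics/b4.png

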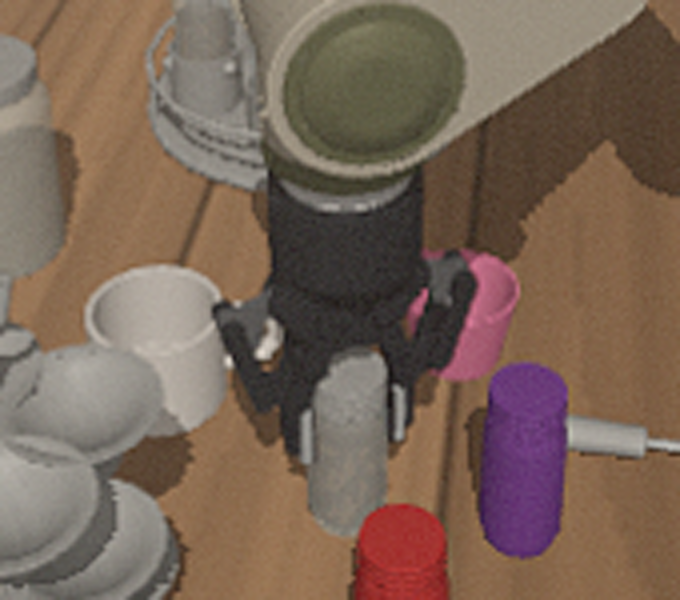

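```bash
python3 -m inch '[[1,[-0.3,0,0],0],[1,[-0.6,0,0],0],[1,[-1,0,0],0],[1,[-1,0,0],0],[1,[-0.6,0,0],0],[1,[0,0,0],0],[1,[0,0,0],0],[1,[0,0,0],0]]' 50;
python3 - <<'E'
from h import *
s=optics.get_image("side")[:,:,::-1];cv2.imwrite("pics/s5.png",s)
cv2.imwrite("pics/b5.png",cv2.resize(s[170:300,190:320],None,fx=5,fy=5,interpolation=cv2.INTER_CUBIC))
E
```

```text
time_s: 7.02
position: [0.4852, 0.3072, 0.3243]
tool_rot: [[-0.003, -0.452, 0.892], [-0.001, 0.892, 0.452], [-1.0, 0.0, -0.003]]
ft_force: [-0.2, -0.1, -2.1]
grip_width: 0.0425
```

View pics/b5.png

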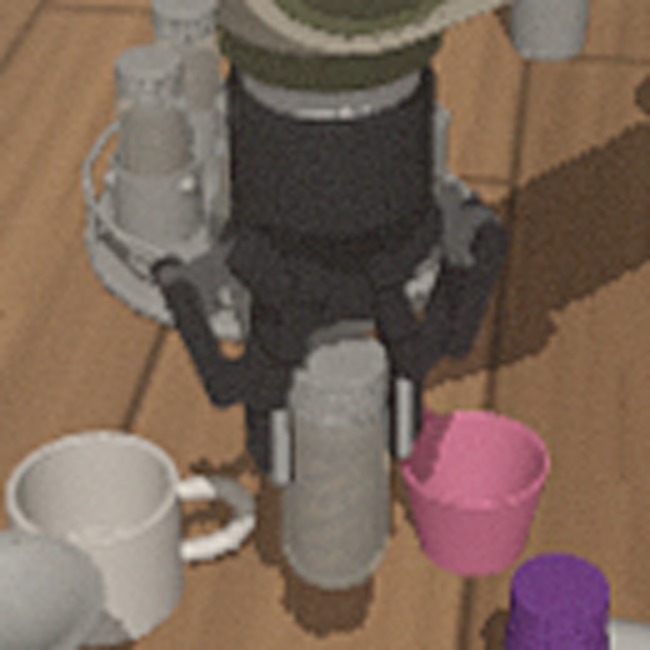

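```bash
python3 - <<'E'
from h import *
s=env.observe();p=s["position"];R=s["tool_rot"]
base=.2214
for zz in(.1,.08,.03,0): # points on tool axis at jar heights
  d=base-zz; print(zz,((proj("side",p+R[:,0]*d)-[190,170]+.5)*5-.5).round())
im=cv2.imread("pics/s5.png")
pl=[(circ(p+R[:,0]*.1214,.02),(0,0,255)),(circ(p+R[:,0]*(base-.01),.022),(0,255,0)),(circ(p+R[:,0]*base,.019),(0,255,0)),(circ(p+R[:,0]*(base-.071),.022),(255,255,0))]
overlay(im,"side",pl,215,285,220,295,8,"pics/b6.png")
E
```

```text
0.1 [[338. 357.]]
0.08 [[339. 399.]]
0.03 [[340. 499.]]
0 [[341. 556.]]
```

View pics/b6.png

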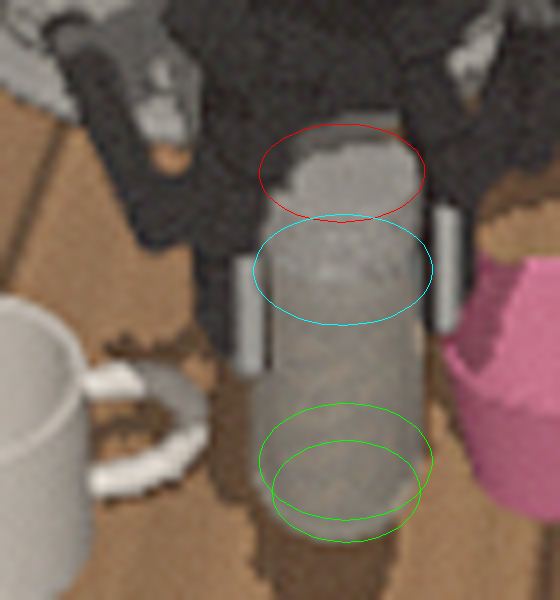

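```bash
python3 - <<'E'
from h import *
s=env.observe();p=s["position"];R=s["tool_rot"]
for k in(-1,1):
 for d in(.13,.14,.15,.16,.165,.17,.175):
  q=p+R[:,0]*d+R[:,2]*.022*k
  print(k,d,"jarheight",round(.2214-d,4),[((proj("side",q+R[:,1]*w)-[215,220]+.5)*8-.5).round()[0] for w in(-.011,.011)])
E
python3 - <<'E'
import cv2
im=cv2.imread("pics/s5.png")
cv2.imwrite("pics/b7.png",cv2.resize(im[230:295,225:275],None,fx=12,fy=12,interpolation=cv2.INTER_LANCZOS4)[:600])
E
```

```text
-1 0.13 jarheight 0.0914 [array([412., 157.]), array([443., 208.])]
-1 0.14 jarheight 0.0814 [array([412., 190.]), array([443., 241.])]
-1 0.15 jarheight 0.0714 [array([412., 223.]), array([442., 274.])]
-1 0.16 jarheight 0.0614 [array([412., 255.]), array([442., 307.])]
-1 0.165 jarheight 0.0564 [array([412., 271.]), array([442., 323.])]
-1 0.17 jarheight 0.0514 [array([412., 287.]), array([442., 339.])]
-1 0.175 jarheight 0.0464 [array([412., 302.]), array([442., 355.])]
1 0.13 jarheight 0.0914 [array([242., 193.]), array([269., 245.])]
1 0.14 jarheight 0.0814 [array([243., 226.]), array([270., 279.])]
1 0.15 jarheight 0.0714 [array([244., 259.]), array([271., 312.])]
1 0.16 jarheight 0.0614 [array([245., 291.]), array([272., 345.])]
1 0.165 jarheight 0.0564 [array([246., 308.]), array([273., 361.])]
1 0.17 jarheight 0.0514 [array([246., 323.]), array([273., 378.])]
1 0.175 jarheight 0.0464 [array([247., 339.]), array([273., 394.])]
```

View pics/b7.png

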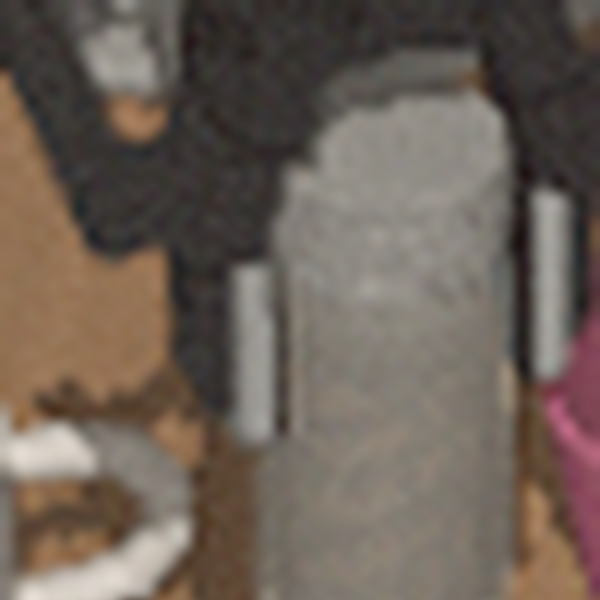

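```bash
python3 - <<'E'
from h import *
t=cv2.imread("pics/top0.png")
x,y=.5738,-.0953;a=np.radians(-152.97)
pl=[]
for k in(0,1):
  b=a+k*np.pi/3
  pl+= [(circ([x+.08*np.cos(b),y+.08*np.sin(b),.072],r),(0,255,0) if r>.025 else (0,0,255)) for r in(.024,.0255)]
overlay(t,"top",pl,277,327,165,215,14,"pics/c1.png")
overlay(t,"top",[],277,327,165,215,14,"pics/c2.png")
a=cv2.imread("pics/c1.png");b=cv2.imread("pics/c2.png");cv2.imwrite("pics/c.png",cv2.resize(np.hstack([b,a]),None,fx=.57,fy=.57))
E
```

```text
(no output)
```

View pics/c.png

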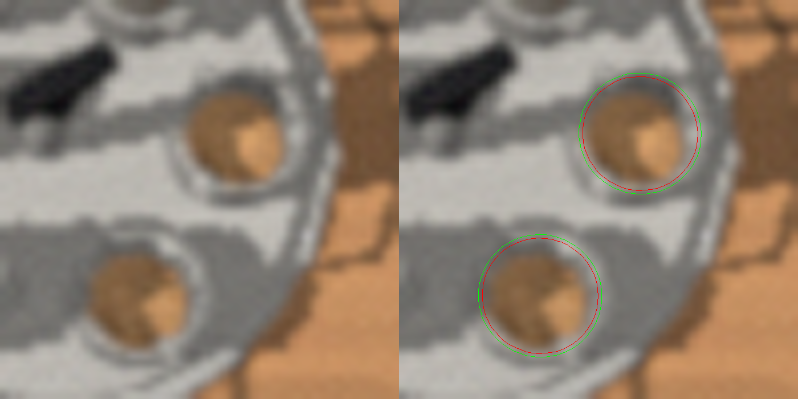

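```bash
python3 -m inch '[[1,[-0.6,0,0],0],[1,[-0.9,0,0],0],[1,[-0.9,0,0],0],[1,[-0.3,0,0],0],[1,[0,0,0],0],[1,[0,0,0],0],[1,[0,0,0],0],[1,[0,0,0],0]]' 50;python3 w.py .5028 -.1325 .40
```

```text
time_s: 7.73
position: [0.4855, 0.3073, 0.4048]
tool_rot: [[-0.003, -0.452, 0.892], [-0.001, 0.892, 0.452], [-1.0, 0.0, -0.004]]
ft_force: [0.1, 1.3, -2.7]
grip_width: 0.0424
t 7.73 pos [0.4855 0.3073 0.4048] yawz 26.84 q [20.5 24.3 70.2  0.  85.6 -6.3] F [ 0.1  1.3 -2.7] w 0.0424
units [  0.18 -13.34  -6.11] tilt [-0.0034 -0.0013 -1.    ]
```

```bash
python3 -m inch '[[1,[0,-0.3,-0.14],0],[1,[0,-0.6,-0.27],0],[1,[0,-0.8,-0.37],0],[1,[0,-0.8,-0.37],0],[1,[0,-0.8,-0.37],0],[1,[0,-0.8,-0.37],0],[1,[0,-0.8,-0.37],0],[1,[0,-0.8,-0.37],0]]' 50;python3 -m inch '[[1,[0,-0.8,-0.37],0],[1,[0,-0.8,-0.37],0],[1,[0,-0.8,-0.37],0],[1,[0,-0.8,-0.37],0],[1,[0,-0.8,-0.37],0],[1,[0,-0.8,-0.37],0],[1,[0,-0.8,-0.37],0],[1,[0,-0.8,-0.37],0]]' 50;python3 -m inch '[[1,[0,-0.6,-0.25],0],[1,[0,-0.4,-0.15],0],[1,[0,-0.2,-0.1],0],[1,[0,-0.04,0],0],[1,[0,0,0],0],[1,[0,0,0],0],[1,[0,0,0],0],[1,[0,0,0],0]]' 50;python3 w.py .5028 -.1325 .31
```

```text
time_s: 8.4
position: [0.4919, 0.1173, 0.4063]
tool_rot: [[-0.001, -0.451, 0.892], [-0.0, 0.892, 0.451], [-1.0, 0.0, -0.001]]
ft_force: [0.7, 0.1, -2.8]
grip_width: 0.0426
time_s: 9.07
position: [0.4992, -0.094, 0.4063]
tool_rot: [[-0.001, -0.451, 0.892], [0.0, 0.892, 0.451], [-1.0, 0.001, -0.001]]
ft_force: [0.8, 0.0, -3.1]
grip_width: 0.0423
time_s: 9.73
position: [0.5032, -0.1314, 0.4069]
tool_rot: [[0.0, -0.453, 0.892], [0.0, 0.892, 0.453], [-1.0, -0.0, 0.0]]
ft_force: [-0.3, -0.2, -3.3]
grip_width: 0.0428
t 9.73 pos [ 0.5032 -0.1314  0.4069] yawz 26.91 q [-27.7  18.7  78.8   0.   82.5 -54.6] F [-0.3 -0.2 -3.3] w 0.0428
units [ 3.23 -0.03 -0.03] tilt [ 1.e-04  0.e+00 -1.e+00]
```

```bash
python3 -m inch '[[1,[0.4,-0.03,-0.03],0],[1,[0.7,0,0],0],[1,[0.9,0,0],0],[1,[0.8,0,0],0],[1,[0.4,0,0],0],[1,[0.13,0,0],0],[1,[0,0,0],0],[1,[0,0,0],0]]' 50;python3 w.py .5028 -.1325 .30
python3 - <<'E'
from h import *
s=optics.get_image("side")[:,:,::-1];cv2.imwrite("pics/s8.png",s)
t=optics.get_image("top")[:,:,::-1];cv2.imwrite("pics/t8.png",t)
z=cv2.resize(s[130:240,195:305],None,fx=5,fy=5,interpolation=cv2.INTER_CUBIC)
z2=cv2.resize(t[140:225,250:335],(550,550))
cv2.imwrite("pics/b8.png",cv2.resize(np.hstack([z,z2]),None,fx=.72,fy=.72))
E
```

```text
time_s: 10.4
position: [0.5031, -0.1333, 0.3078]
tool_rot: [[0.001, -0.452, 0.892], [-0.001, 0.892, 0.452], [-1.0, -0.001, 0.001]]
ft_force: [-0.1, 0.3, -2.1]
grip_width: 0.0425
t 10.4 pos [ 0.5031 -0.1333  0.3078] yawz 26.87 q [-27.9  24.3  87.9   0.   67.7 -54.8] F [-0.1  0.3 -2.1] w 0.0425
units [0.26 0.03 0.  ] tilt [ 1.3e-03 -7.0e-04 -1.0e+00]
```

View pics/b8.png

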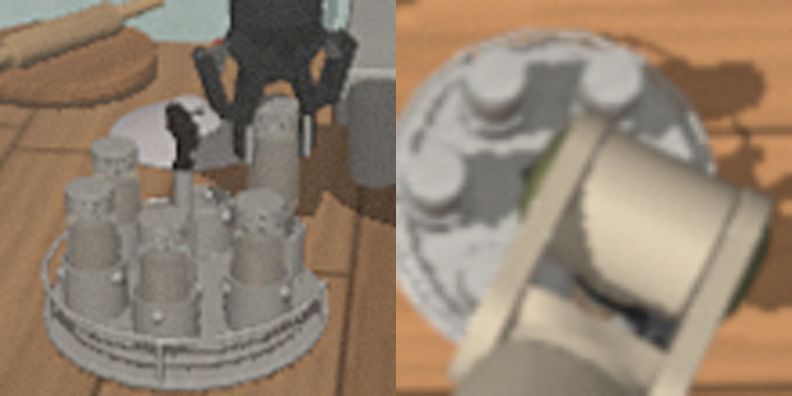

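```bash
python3 - <<'E'
from h import *
im=cv2.imread("pics/s8.png");o=env.observe();p=o["position"]
c=[.5028,-.1325,.072]
pl=[(circ([p[0],p[1],p[2]-.2214+.1],.02),(0,0,255)),(circ([p[0],p[1],p[2]-.2214+.009],.022),(0,0,255)),(circ(c,.024),(0,255,0))]
overlay(im,"side",pl,245,300,150,215,10,"pics/c3.png");overlay(im,"side",[],245,300,150,215,10,"pics/c4.png")
a=cv2.imread("pics/c3.png");b=cv2.imread("pics/c4.png");cv2.imwrite("pics/c5.png",cv2.resize(np.hstack([b,a]),None,fx=.72,fy=.72))
E
```

View pics/c5.png

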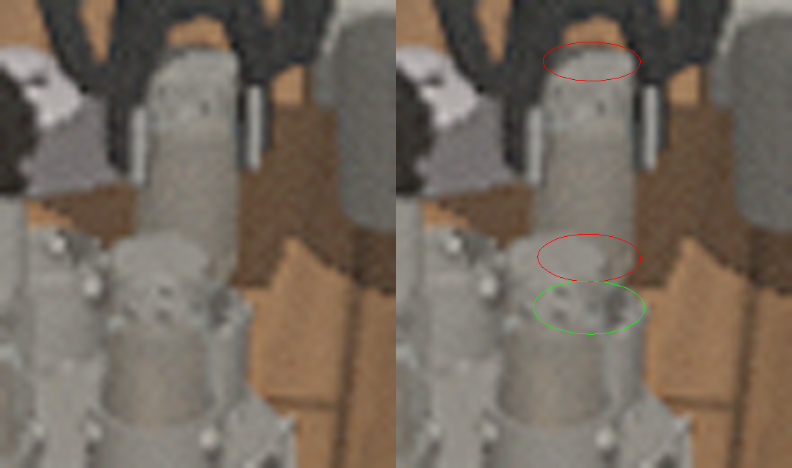

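```bash
python3 -m inch '[[1,[0.15,0.03,0],0],[1,[0.15,0,0],0],[1,[0.15,0,0],0],[1,[0.1,0,0],0],[1,[0.05,0,0],0],[1,[0,0,0],0],[1,[0,0,0],0],[1,[0,0,0],0]]' 50;python3 w.py .5028 -.1325 .2824;python3 -m inch '[[1,[0.05,0,0],0],[1,[0.05,0,0],0],[1,[0.05,0,0],0],[1,[0.05,0,0],0],[1,[0,0,0],0],[1,[0,0,0],0],[1,[0,0,0],0],[1,[0,0,0],0]]' 50;python3 w.py .5028 -.1325 .2824
```

```text
time_s: 11.17
position: [0.5025, -0.1327, 0.289]
tool_rot: [[0.0, -0.452, 0.892], [-0.0, 0.892, 0.452], [-1.0, -0.0, 0.0]]
ft_force: [0.1, -0.4, -2.6]
grip_width: 0.0429
t 11.17 pos [ 0.5025 -0.1327  0.289 ] yawz 26.85 q [-27.9  25.6  89.4   0.   65.  -54.7] F [ 0.1 -0.4 -2.6] w 0.0429
units [ 0.22 -0.    0.01] tilt [ 3.e-04 -1.e-04 -1.e+00]
time_s: 11.83
position: [0.5025, -0.1326, 0.283]
tool_rot: [[0.0, -0.452, 0.892], [0.0, 0.892, 0.452], [-1.0, -0.0, 0.0]]
ft_force: [1.4, 0.5, -1.5]
grip_width: 0.0427
t 11.83 pos [ 0.5025 -0.1326  0.283 ] yawz 26.84 q [-27.9  26.   89.9   0.   64.1 -54.7] F [ 1.4  0.5 -1.5] w 0.0427
units [ 0.02 -0.    0.01] tilt [ 3.e-04  0.e+00 -1.e+00]
```

```bash
python3 -m inch '[[1,[0.03,0,0],0],[1,[0.03,0,0],0],[1,[0.03,0,0],0],[1,[0,0,0],0],[1,[0,0,0],0],[1,[0,0,0],0],[1,[0,0,0],0],[1,[0,0,0],0]]' 50;python3 w.py .5028 -.1325 .2754
```

```text
time_s: 12.5
position: [0.5025, -0.1327, 0.2804]
tool_rot: [[0.001, -0.451, 0.892], [-0.0, 0.892, 0.451], [-1.0, -0.001, 0.0]]
ft_force: [2.1, 0.8, 2.5]
grip_width: 0.0424
t 12.5 pos [ 0.5025 -0.1327  0.2804] yawz 26.84 q [-27.9  26.2  90.    0.   63.7 -54.7] F [2.1 0.8 2.5] w 0.0424
units [0.17 0.   0.01] tilt [ 7.e-04 -3.e-04 -1.e+00]
```

```bash
python3 -m inch '[[1,[0.03,0,0.03],0],[1,[0.03,0,0],0],[1,[0.03,0,0],0],[1,[0.03,0,0],0],[1,[0,0,0],0],[1,[0,0,0],0],[1,[0,0,0],0],[1,[0,0,0],0]]' 50;python3 w.py .5028 -.1325 .2754;python3 -m inch '[[1,[0.03,0,0],0],[1,[0.03,0,0],0],[1,[0.03,0,0],0],[1,[0,0,0],0],[1,[0,0,0],0],[1,[0,0,0],0],[1,[0,0,0],0],[1,[0,0,0],0]]' 50;python3 w.py .5028 -.1325 .2754
```

```text
time_s: 13.17
position: [0.503, -0.1322, 0.2763]
tool_rot: [[-0.001, -0.452, 0.892], [0.0, 0.892, 0.452], [-1.0, 0.001, -0.001]]
ft_force: [0.7, -0.9, -0.5]
grip_width: 0.0424
t 13.17 pos [ 0.503  -0.1322  0.2763] yawz 26.85 q [-27.8  26.6  90.2  -0.   63.3 -54.6] F [ 0.7 -0.9 -0.5] w 0.0424
units [ 0.03 -0.01 -0.01] tilt [-1.1e-03  4.0e-04 -1.0e+00]
time_s: 13.83
position: [0.5032, -0.1322, 0.2737]
tool_rot: [[-0.0, -0.452, 0.892], [0.0, 0.892, 0.452], [-1.0, 0.0, -0.0]]
ft_force: [1.0, 0.4, -3.5]
grip_width: 0.0425
t 13.83 pos [ 0.5032 -0.1322  0.2737] yawz 26.84 q [-27.8  26.8  90.4   0.   62.8 -54.6] F [ 1.   0.4 -3.5] w 0.0425
units [-0.06 -0.   -0.02] tilt [-2.e-04  3.e-04 -1.e+00]
```

```bash
python3 -m inch '[[1,[0.03,0,0],0],[1,[0.03,0,0],0],[1,[0.03,0,0],0],[1,[0,0,0],0],[1,[0,0,0],0],[1,[0,0,0],0],[1,[0,0,0],0],[1,[0,0,0],0]]' 50;python3 w.py .5028 -.1325 .2694;python3 -m inch '[[1,[0.02,0,0],0],[1,[0.02,0,0],0],[1,[0.02,0,0],0],[1,[0,0,0],0],[1,[0,0,0],0],[1,[0,0,0],0],[1,[0,0,0],0],[1,[0,0,0],0]]' 50;python3 w.py .5028 -.1325 .2694
```

```text
time_s: 14.5
position: [0.5032, -0.1322, 0.271]
tool_rot: [[-0.0, -0.452, 0.892], [0.0, 0.892, 0.452], [-1.0, 0.0, -0.0]]
ft_force: [1.5, 0.2, -2.3]
grip_width: 0.0423
t 14.5 pos [ 0.5032 -0.1322  0.271 ] yawz 26.85 q [-27.8  27.   90.6   0.   62.5 -54.6] F [ 1.5  0.2 -2.3] w 0.0423
units [ 0.05 -0.   -0.02] tilt [-3.e-04  2.e-04 -1.e+00]
time_s: 15.17
position: [0.5032, -0.1322, 0.2693]
tool_rot: [[-0.0, -0.452, 0.892], [0.0, 0.892, 0.452], [-1.0, 0.0, -0.0]]
ft_force: [0.7, -0.1, -1.8]
grip_width: 0.0419
t 15.17 pos [ 0.5032 -0.1322  0.2693] yawz 26.84 q [-27.8  27.1  90.7  -0.   62.2 -54.6] F [ 0.7 -0.1 -1.8] w 0.0419
units [-0.   -0.   -0.02] tilt [-2.e-04  1.e-04 -1.e+00]
```

```bash
for i in 1; do python3 -m inch '[[1,[0.02,0,0],0],[1,[0.02,0,0],0],[1,[0.02,0,0],0],[1,[0,0,0],0],[1,[0,0,0],0],[1,[0,0,0],0],[1,[0,0,0],0],[1,[0,0,0],0]]' 50 >/dev/null;python3 w.py .5028 -.1325 .2694; done;python3 -m inch '[[1,[0.02,0,0],0],[1,[0.02,0,0],0],[1,[0.02,0,0],0],[1,[0,0,0],0],[1,[0,0,0],0],[1,[0,0,0],0],[1,[0,0,0],0],[1,[0,0,0],0]]' 50 >/dev/null;python3 w.py .5028 -.1325 .2694
python3 - <<'E'
from h import *
s=optics.get_image("side")[:,:,::-1];cv2.imwrite("pics/s9.png",s)
cv2.imwrite("pics/b9.png",cv2.resize(s[150:220,230:300],None,fx=8,fy=8,interpolation=cv2.INTER_CUBIC))
E
```

```text
t 15.83 pos [ 0.5032 -0.1322  0.2675] yawz 26.84 q [-27.8  27.2  90.8   0.   61.9 -54.6] F [ 2.2 -0.3 -0.5] w 0.0419
units [-0.06 -0.   -0.02] tilt [-1.e-04  1.e-04 -1.e+00]
t 16.5 pos [ 0.5032 -0.1322  0.2657] yawz 26.84 q [-27.8  27.4  91.    0.   61.7 -54.6] F [ 1.1  0.5 -1.5] w 0.0422
units [-0.12 -0.   -0.02] tilt [-3.e-04  2.e-04 -1.e+00]
```

View pics/b9.png

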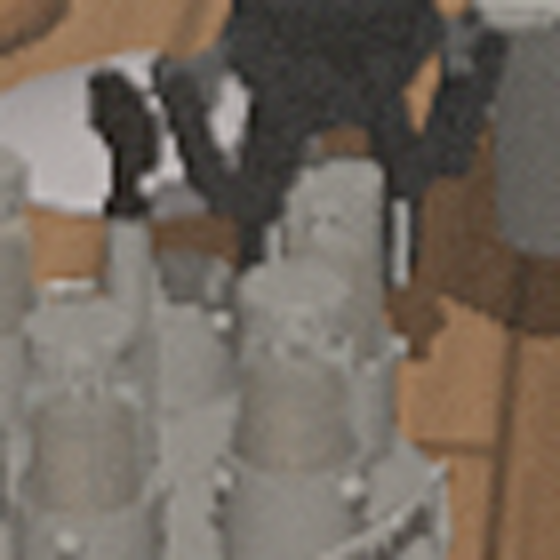

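```bash
python3 -m inch '[[1,[0.02,0,0],0],[1,[0.02,0,0],0],[1,[0.02,0,0],0],[1,[0,0,0],0],[1,[0,0,0],0],[1,[0,0,0],0],[1,[0,0,0],0],[1,[0,0,0],0]]' >/dev/null;python3 w.py .5028 -.1325 .2494|head -1;python3 -m inch '[[1,[0.02,0,0],0],[1,[0.02,0,0],0],[1,[0.02,0,0],0],[1,[0,0,0],0],[1,[0,0,0],0],[1,[0,0,0],0],[1,[0,0,0],0],[1,[0,0,0],0]]' >/dev/null;python3 w.py .5028 -.1325 .2494
```

```text
t 17.22 pos [ 0.5032 -0.1322  0.2639] yawz 26.84 q [-27.8  27.5  91.1   0.   61.4 -54.6] F [ 0.6 -0.  -0.4] w 0.0425
t 17.88 pos [ 0.5032 -0.1322  0.2621] yawz 26.85 q [-27.8  27.7  91.2   0.   61.1 -54.6] F [ 0.2 -0.7  0.1] w 0.0421
units [ 0.42 -0.   -0.02] tilt [-2.e-04  1.e-04 -1.e+00]
```

```bash
python3 -m inch '[[1,[0.02,0,0],0],[1,[0.02,0,0],0],[1,[0.02,0,0],0],[1,[0,0,0],0],[1,[0,0,0],0],[1,[0,0,0],0],[1,[0,0,0],0],[1,[0,0,0],0]]' >/dev/null;python3 w.py .5028 -.1325 .2494|head -1
```

```text
t 18.55 pos [ 0.5032 -0.1322  0.2602] yawz 26.84 q [-27.8  27.8  91.3   0.   60.9 -54.6] F [ 1.9 -0.2 -2.6] w 0.0425
```

```bash
python3 -m inch '[[1,[0.02,0,0],0],[1,[0.02,0,0],0],[1,[0.02,0,0],0],[1,[0,0,0],0],[1,[0,0,0],0],[1,[0,0,0],0],[1,[0,0,0],0],[1,[0,0,0],0]]' >/dev/null;python3 w.py .5028 -.1325 .2494|head -1
```

```text
t 19.22 pos [ 0.5032 -0.1322  0.2585] yawz 26.85 q [-27.8  28.   91.4   0.   60.6 -54.6] F [ 0.5 -0.6 -1. ] w 0.0419
```

```bash
python3 -m inch '[[1,[0.02,0,0],0],[1,[0.02,0,0],0],[1,[0.02,0,0],0],[1,[0,0,0],0],[1,[0,0,0],0],[1,[0,0,0],0],[1,[0,0,0],0],[1,[0,0,0],0]]' >/dev/null;python3 w.py .5028 -.1325 .2494|head -1
```

```text
t 19.88 pos [ 0.5032 -0.1322  0.2567] yawz 26.84 q [-27.8  28.1  91.6   0.   60.4 -54.6] F [ 1.7 -0.1 -2.7] w 0.0427
```

```bash
python3 -m inch '[[1,[0.02,0,0],0],[1,[0.02,0,0],0],[1,[0.02,0,0],0],[1,[0,0,0],0],[1,[0,0,0],0],[1,[0,0,0],0],[1,[0,0,0],0],[1,[0,0,0],0]]' >/dev/null;python3 w.py .5028 -.1325 .2494|head -1
```

```text
t 20.55 pos [ 0.5032 -0.1323  0.2561] yawz 26.87 q [-27.8  28.1  91.6  -0.   60.2 -54.6] F [-1.3  0.7 10.4] w 0.042
```

```bash
python3 -m inch '[[1,[0.01,0,0],0],[1,[0,0,0],0],[1,[0,0,0],0],[1,[0,0,0],0],[1,[0,0,0],0],[1,[0,0,0],0],[1,[0,0,0],0],[1,[0,0,0],0]]' >/dev/null;python3 w.py .5028 -.1325 .2494|head -1
```

```text
t 21.22 pos [ 0.5032 -0.1323  0.2561] yawz 26.88 q [-27.8  28.1  91.6  -0.   60.1 -54.6] F [-2.4  0.1 12.3] w 0.0424
```

```bash
python3 -m inch '[[0.5,[0,0,0],0],[0.2,[0,0,0],0],[0,[0,0,0],0],[-0.2,[0,0,0],0],[-0.4,[0,0,0],0],[-0.4,[0,0,0],0],[-0.4,[0,0,0],0],[-0.4,[0,0,0],0]]' ;python3 w.py .5028 -.1325 .2494|head -1
python3 - <<'E'
from h import *
s=optics.get_image("side")[:,:,::-1];cv2.imwrite("pics/s10.png",s)
cv2.imwrite("pics/b10.png",cv2.resize(s[140:230,210:310],None,fx=7,fy=7,interpolation=cv2.INTER_CUBIC))
E
```

```text
time_s: 21.88
position: [0.5031, -0.1322, 0.2545]
tool_rot: [[-0.0, -0.452, 0.892], [0.0, 0.892, 0.452], [-1.0, 0.0, -0.0]]
ft_force: [-0.7, 0.0, -1.2]
grip_width: 0.0598
t 21.88 pos [ 0.5031 -0.1322  0.2545] yawz 26.84 q [-27.8  28.3  91.7   0.   60.1 -54.6] F [-0.7  0.  -1.2] w 0.0598
```

View pics/b10.png

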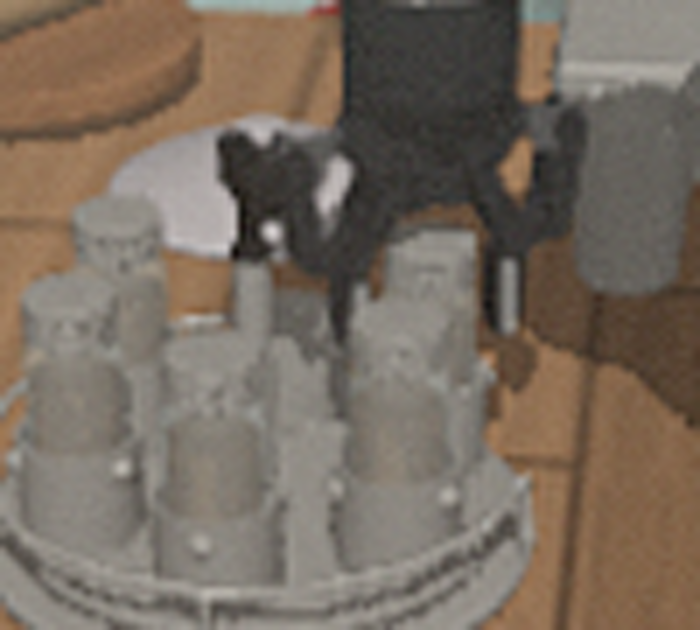

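```bash
python3 -m inch '[[-0.4,[-0.2,0,0],0],[-0.4,[-0.4,0,0],0],[-0.4,[-0.6,0,0],0],[-0.4,[-0.9,0,0],0],[-0.4,[-0.9,0,0],0],[-0.4,[-0.9,0,0],0],[-0.4,[-0.6,0,0],0],[-0.4,[0,0,0],0]]' ;python3 w.py .5738 -.0956 .40
python3 - <<'E'
from h import *
s=optics.get_image("side")[:,:,::-1];cv2.imwrite("pics/s11.png",s)
cv2.imwrite("pics/b11.png",cv2.resize(s[140:230,210:310],None,fx=7,fy=7,interpolation=cv2.INTER_CUBIC))
E
```

```text
time_s: 22.6
position: [0.5032, -0.1322, 0.3939]
tool_rot: [[0.007, -0.452, 0.892], [-0.003, 0.892, 0.452], [-1.0, -0.006, 0.004]]
ft_force: [-1.1, -0.7, -0.1]
grip_width: 0.0601
t 22.6 pos [ 0.5032 -0.1322  0.3939] yawz 26.85 q [-27.8  19.2  80.2   0.   80.1 -54.6] F [-1.1 -0.7 -0.1] w 0.0601
units [-0.19  0.02  2.65] tilt [ 0.0066 -0.0035 -1.    ]
```

View pics/b11.png

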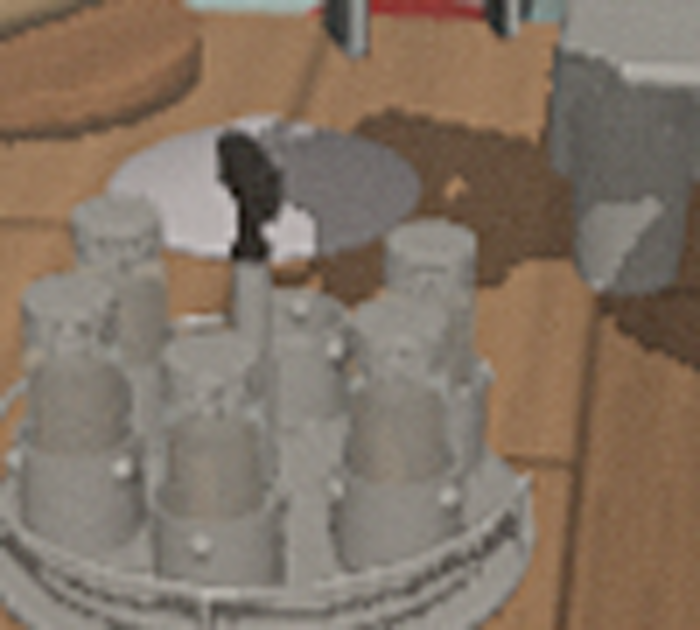

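```bash
python3 -m inch '[[-0.4,[0,0,0.3],0],[-0.4,[0,0,0.7],0],[-0.4,[0,0,0.8],0],[-0.4,[0,0,0.6],0],[-0.4,[0,0.02,0.26],0],[-0.4,[0,0,0],0],[-0.4,[0,0,0],0],[-0.4,[0,0,0],0]]' >/dev/null;python3 w.py .5742 -.0957 .335
python3 - <<'E'
from h import *
s=optics.get_image("side")[:,:,::-1];cv2.imwrite("pics/s12.png",s)
cv2.imwrite("pics/b12.png",cv2.resize(s[110:200,190:290],None,fx=7,fy=7,interpolation=cv2.INTER_CUBIC))
E
```

```text
t 23.32 pos [ 0.5736 -0.0959  0.3893] yawz 26.82 q [-21.1  25.6  70.7  -0.   83.8 -48. ] F [-0.9 -0.3  0.4] w 0.0598
units [ 1.81 -0.    0.02] tilt [-1.2e-03  2.0e-04 -1.0e+00]
```

View pics/b12.png

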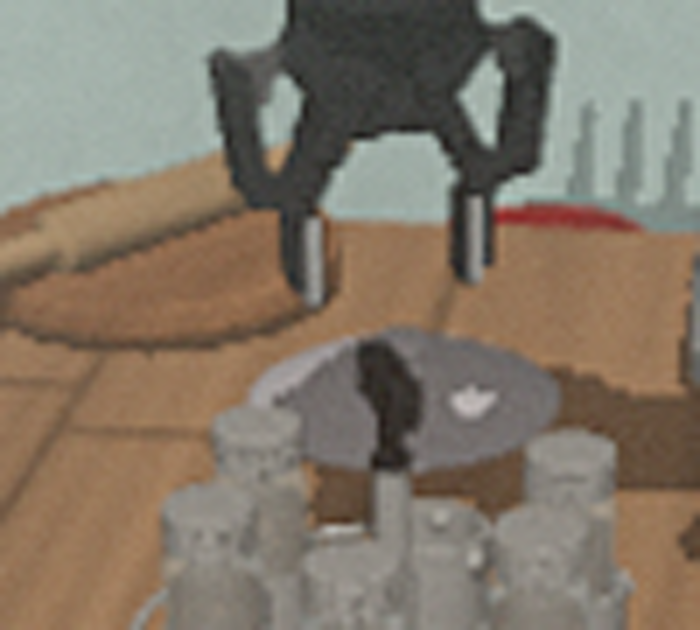

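Fingers at (312,260)/(475,240) straddle the knob at (390,385) in the crop, so the tool is centred over it. I'll descend and close gently.

```bash
python3 -m inch '[[-0.4,[0.3,0,0.02],0],[-0.4,[0.5,0,0],0],[-0.4,[0.5,0,0],0],[-0.4,[0.3,0,0],0],[-0.4,[0.2,0,0],0],[-0.4,[0,0,0],0],[-0.4,[0,0,0],0],[-0.4,[0,0,0],0]]' 25 >/dev/null;python3 w.py .5742 -.0957 .335;python3 -m inch '[[0.2,[0,0,0],0],[0.4,[0,0,0],0],[0.5,[0,0,0],0],[0.6,[0,0,0],0],[0.7,[0,0,0],0],[0.8,[0,0,0],0],[1,[0,0,0],0],[1,[0,0,0],0]]' 25 >/dev/null;python3 w.py .5742 -.0957 .335
python3 - <<'E'
from h import *
s=optics.get_image("side")[:,:,::-1];cv2.imwrite("pics/s13.png",s)
cv2.imwrite("pics/b13.png",cv2.resize(s[110:230,190:310],None,fx=5,fy=5,interpolation=cv2.INTER_CUBIC))
print(env.observe()["wrist_torque"])
E
```

```text
t 24.03 pos [ 0.5747 -0.0955  0.3365] yawz 26.84 q [-21.1  28.2  75.4  -0.   76.3 -47.9] F [0.3 0.  0.2] w 0.0597
units [ 0.05  0.   -0.02] tilt [ 1.3e-03 -5.0e-04 -1.0e+00]
t 24.7 pos [ 0.5747 -0.0954  0.336 ] yawz 26.85 q [-21.1  28.2  75.5   0.   76.3 -47.9] F [-0.2  1.   2. ] w 0.0137
units [ 0.03 -0.   -0.02] tilt [ 5.e-04 -1.e-04 -1.e+00]
[ 0.03806227 -0.08653817 -0.00820572]
```

View pics/b13.png

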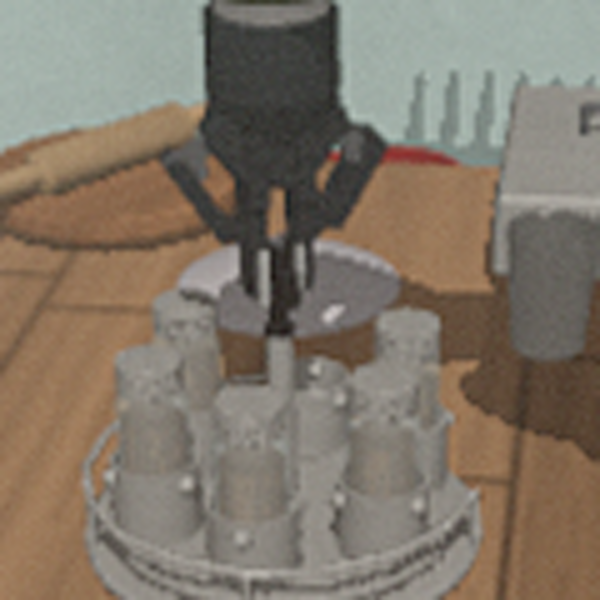

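```bash
python3 -m inch '[[1,[0,0,0],0],[1,[0,0,0],0.3],[1,[0,0,0],0.6],[1,[0,0,0],0.7],[1,[0,0,0],0.7],[1,[0,0,0],0.7],[1,[0,0,0],0.7],[1,[0,0,0],0.7]]' 60 >/dev/null;python3 w.py .5742 -.0957 .335;python3 -m inch '[[1,[0,0,0],0.7],[1,[0,0,0],0.7],[1,[0,0,0],0.7],[1,[0,0,0],0.7],[1,[0,0,0],0.7],[1,[0,0,0],0.7],[1,[0,0,0],0.7],[1,[0,0,0],0.7]]' 60 >/dev/null;python3 w.py .5742 -.0957 .335;
```

```text
t 25.42 pos [ 0.5745 -0.0954  0.3361] yawz 4.7 q [-21.1  28.2  75.5  -0.   76.3 -25.8] F [-2.1 -0.8  4.2] w 0.0127
units [ 0.04 -0.01 -0.01] tilt [-1.e-04 -4.e-04 -1.e+00]
t 26.08 pos [ 0.5743 -0.0954  0.3361] yawz -23.35 q [-21.1  28.2  75.5  -0.   76.3   2.3] F [-4.2  0.9  5.5] w 0.013
units [ 0.04 -0.01  0.  ] tilt [-9.e-04 -1.e-04 -1.e+00]
```

```bash
python3 -m inch '[[1,[0,0,0],0.6],[1,[0,0,0],0.6],[1,[0,0,0],0.4],[1,[0,0,0],0.4],[1,[0,0,0],0],[1,[0,0,0],0],[1,[0,0,0],0],[1,[0,0,0],0]]' 60 >/dev/null;python3 w.py .5742 -.0957 .335
python3 - <<'E'
from h import *
print(env.observe()["wrist_torque"])
s=optics.get_image("side")[:,:,::-1];cv2.imwrite("pics/s14.png",s)
t=optics.get_image("top")[:,:,::-1];cv2.imwrite("pics/t14.png",t)
z=cv2.resize(s[110:230,190:310],(480,480),interpolation=cv2.INTER_CUBIC);z2=cv2.resize(t[130:230,235:335],(480,480),interpolation=cv2.INTER_CUBIC)
cv2.imwrite("pics/b14.png",cv2.resize(np.hstack([z,z2]),(800,400)))
E
```

```text
t 26.75 pos [ 0.5743 -0.0953  0.3361] yawz -33.16 q [-21.1  28.2  75.5  -0.   76.3  12.1] F [-5.   0.1  6.7] w 0.0127
units [ 0.04 -0.01  0.  ] tilt [-1.1e-03 -1.0e-04 -1.0e+00]
[0.09000685 0.58695518 0.01433662]
```

View pics/b14.png

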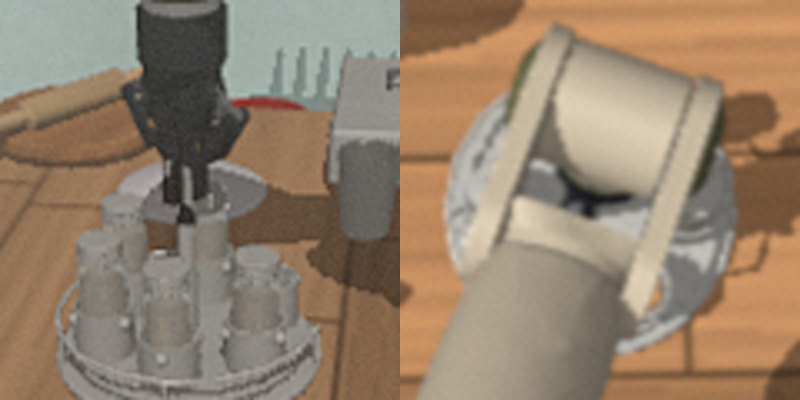

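```bash
python3 -m inch '[[0.7,[0,0,0],0],[0.5,[0,0,0],0],[0.2,[0,0,0],0],[0,[0,0,0],0],[-0.2,[0,0,0],0],[-0.4,[0,0,0],0],[-0.4,[0,0,0],0],[-0.4,[0,0,0],0]]' 60 >/dev/null;python3 w.py .5742 -.0957 .335|head -1;python3 -m inch '[[-0.4,[-0.3,0,0],0],[-0.4,[-0.6,0,0],0],[-0.4,[-0.6,0,0],0],[-0.4,[-0.6,0,0],0],[-0.4,[-0.3,0,0],0],[-0.4,[0,0,0],0],[-0.4,[0,0,0],0],[-0.4,[0,0,0],0]]' >/dev/null;python3 w.py .40 -.35 .41
```

```text
t 27.52 pos [ 0.5747 -0.0954  0.3357] yawz -33.16 q [-21.1  28.3  75.5   0.   76.3  12.1] F [-0.6 -0.4 -0.6] w 0.0597
t 28.18 pos [ 0.5746 -0.0953  0.4067] yawz -33.16 q [-21.1  25.   68.7  -0.   86.3  12.1] F [ 0.2  0.1 -0.4] w 0.0598
units [ -0.11 -10.29  -0.23] tilt [-1.8e-03  7.0e-04 -1.0e+00]
```

```bash
python3 -m inch '[[-0.4,[0,-0.4,0],0],[-0.4,[0,-0.8,0],0],[-0.4,[0,-0.8,0],0],[-0.4,[0,-0.8,0],0],[-0.4,[0,-0.8,0],0],[-0.4,[0,-0.8,0],0],[-0.4,[0,-0.8,0],0],[-0.4,[0,-0.8,0],0]]' >/dev/null;python3 -m inch '[[-0.4,[0,-0.8,0],0],[-0.4,[0,-0.8,0],0],[-0.4,[0,-0.8,0],0],[-0.4,[0,-0.8,0],0],[-0.4,[0,-0.6,0],0],[-0.4,[0,-0.3,0],0],[-0.4,[0,0,0],0],[-0.4,[0,0,0],0]]' >/dev/null
python3 - <<'E'
from h import *
o=env.observe();print(o["time_s"],o["position"])
s=optics.get_image("side")[:,:,::-1].copy();cv2.imwrite("pics/s15.png",s)
t=optics.get_image("top")[:,:,::-1].copy();cv2.imwrite("pics/t15.png",t)
x,y=.5742,-.0955;a=np.radians(-153.)
pl=[]
for k in range(6):
    b=a+k*np.pi/3;c=[x+.08*np.cos(b),y+.08*np.sin(b)]
    z,r=(.072,.024) if k in(0,) else ((.1347 if k==5 else .138),.02)
    pl.append((circ(c+[z],r),(0,255,0) if k==5 else (0,0,255)))
overlay(t,"top",pl,235,335,140,225,7,"pics/o15t.png");overlay(s,"side",pl,195,305,140,240,6,"pics/o15s.png")
E
```

```text
29.5167 [ 0.40877188 -0.34902666  0.40733196]
```

View pics/o15t.png

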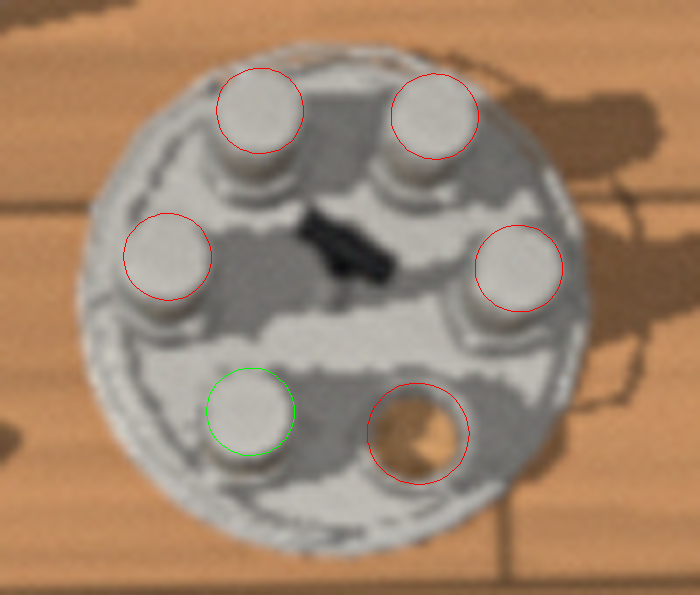

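View pics/o15s.png

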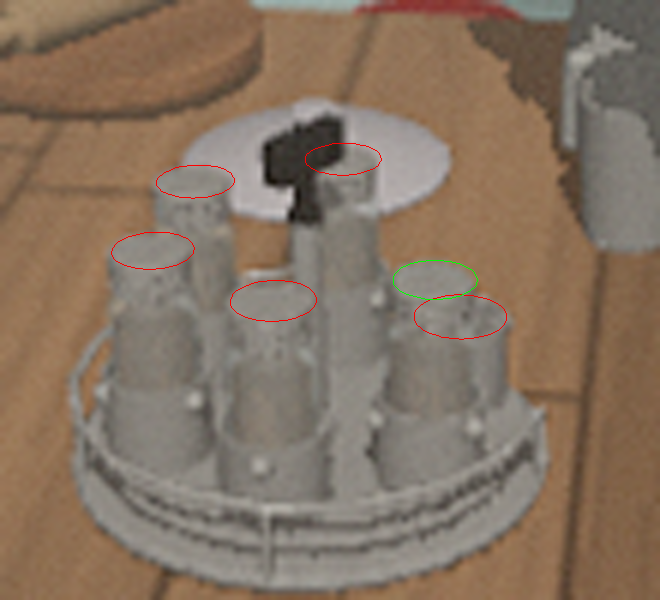

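View pics/t15.png

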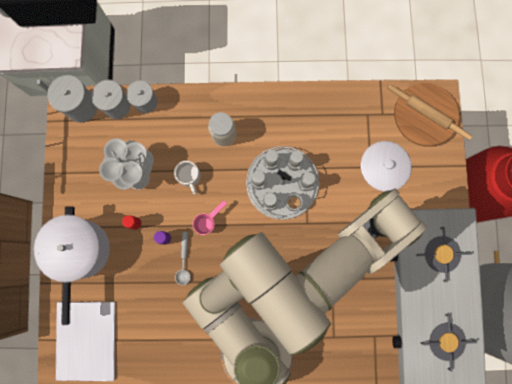

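View pics/s15.png

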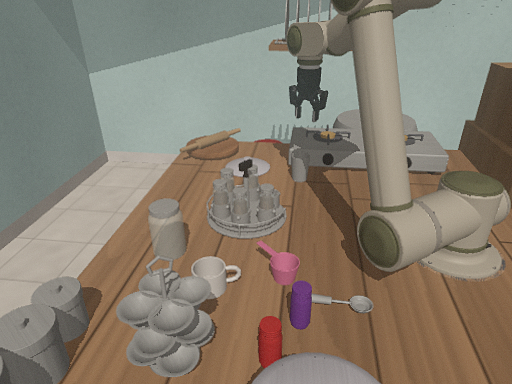

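```bash
python3 - <<'E'
from rig import env
o=env.observe();print(o["time_s"],o["ft_force"],abs(o["qvel"]).max());print(env.close_job())
E
```

```text
29.6167 [-0.42255921  0.6901526  -0.35322619] 0.42568020277536195
the job is handed in; nothing more can be done
None
```

I put the jar into the front pocket, pressed it home onto the cork, turned the rack one click clockwise and handed the job in at 29.6 s. No verdict was reported.

- **Pressing home:** the jar's foot passed the noses with about 5 N on the jar at the end of a step. It then met a firm stop with its underside about 35 mm above the board, inside the 28–48 mm cork range. The wrist read at most 12.3 N (about 15 N on the jar), and a further 0.3 mm of commanded travel did not lower it.
- **Turning:** I gripped the knob and turned it 60.0° by the wrist. Almost no turning moment about the axis was left before I let go.
- **Last pictures:** the jar is one place clockwise, with its cap at the expected height of about 135 mm. The next empty pocket is at the gap, and the bystanders look unmoved. The robot was clear, with wrist forces under 1 N.
- **What disagreed:**
  - The two cameras differed by about 2 mm in x. I went by the top view, which agreed with where the robot gripped the jar.
  - The jar looked tilted by 1–2° in the grip before insertion, but stood upright after release.
  - The wrist read no clear rubbing force between the noses and the cork, only about zero.

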